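# Spread a circlip with pliers and hold it at the axle groove

### The job

Take the circlip pliers standing in the loading block by their handles, squeeze them until the circlip on their tips is open just enough to pass the axle (over-spreading ruins it), and lift it off the block. Slide the open circlip down over the end of the upright axle, gently and level, until it lies at the groove, on or just above the spacer. Finish there with the pliers still held and squeezed, the circlip still held open around the axle, and leave everything else on the bench where it is.

Things in the scene. Friction and masses are not known exactly. Their poses are not given: they have to be found in the camera images.
- pliers: Circlip pliers, steel with black handles, 191 mm tall, 0.23 kg, upright, tips down. Origin midway between the tips at their lower ends; z up along the pliers, y towards the left handle, x to the side where the circlip lies. Pivot at z = 66 mm. Squeezing the handles along y parts the tips. At first they stand in the loading block with the tips already in the circlip's eyes; squeezed, they lift the circlip along.
- handles (a point): Point midway between the handles, 161 mm above the tips' ends, to grip at. The handles are 16 mm wide (x), 10 mm thick (y), end 30 mm higher and are sprung apart: 64 mm over their outer faces at rest, flaring upward. Squeezed there, the circlip's arms open to about 0.03 rad each at 58 mm, 0.075 at 47, 0.10 at 40 (12 N a side), 0.13 at 35 (16 N, handles parallel), 0.15 at 31; their ends meet soon after.
- ring: Circlip, dark steel, 3.5 mm thick, 63 mm outside, with two eyed lugs, 36 g, flat on the loading block's seat. Origin: centre of its bore, on the underside; z up, x from the lugs to the closed back. The eyes, with the plier tips in them, lie 33 mm from the origin towards -x. Relaxed, the bore is about 46 mm across; with both arms opened 0.13 rad it is a round 53 mm.
- ring_left (a joint): Opening of the circlip's left arm (its +y side): 0 relaxed, grows as it is spread (rad). Springy: about 10 N at each lug for 0.13 rad. From about 0.10 the circlip clears the axle; more than 0.16 overstrains it.
- ring_right (a joint): Opening of the circlip's right arm (its -y side), as for the left one.
- loader: Aluminium loading block, 112 x 86 mm, 18 mm thick, fixed, with a round seat (top at 22 mm) and low boss for the circlip and a slotted steel upright (40 mm wide, 100 mm high, at x = -30 mm) in whose open-topped slot the head of the pliers' pivot bolt hangs: lift straight up 25 mm to free it, 85 mm to pass the circlip over the upright. Origin: middle of the underside; x from the pliers (tips at x = -20 mm) to the circlip (centre at x = 13 mm).
- fixture: Aluminium clamping fixture, fixed: base 200 x 180 x 12 mm, clamp plate 160 x 160 mm with its top at 42 mm, an upright plate 64 mm high along its -x edge, a latch up to 66 mm high at its +x side. It holds a roller hub (119 mm across) with a ball bearing (top at 50 mm) and the upright axle in its middle. Origin on the axle's line at the bench; z up.
- groove (a point): Point on the axle's line at the height of the spacer's upper face (54 mm above the bench), which is the lower edge of the groove. The spacer is 80 mm across; the groove is 4.5 mm wide and 47 mm across. The circlip's underside belongs here.
- axle_end (a point): Centre of the axle's upper end, 20 mm above the point groove. The axle is 50 mm in diameter with a 2 mm chamfer at the end.
- spare_bearing: Loose ball bearing, 52 mm across, 15 mm high. Leave it alone. Origin at its underside, near its middle.
- small_circlip: Smaller circlip lying flat, about 37 mm across, 3 mm thick, not for this axle. Leave it alone. Origin at its underside, near its middle.
- cap_screw: Socket-head screw lying down, 57 mm long, 18 mm head. Leave it alone. Origin at its underside, near its middle.
- hex_key: L-shaped hex key lying flat, 130 x 35 mm, 8 mm thick. Leave it alone. Origin at its underside, near its middle.
- driver: Screwdriver lying on the bench behind. Leave it alone. Origin at its underside, near its middle.
- tape_roll: Roll of tape lying flat, 90 mm across, 24 mm high. Leave it alone. Origin at its underside, near its middle.
- dowel: Upright steel pin, 22 mm across, 50 mm high. Leave it alone. Origin at its underside, near its middle.
Mind the look-alikes: they are no part of the job. Leave any red look-alike of the ring alone.

How it is judged:
By the outcome, as a careful person would: the job done as asked, in the order asked, and still so for the second after the job is handed in, while the arm keeps its last pose, push and grip.
It also fails if it takes over 48 s, if anything falls off the work surface, if the arm or the gripper's body presses on something with over 40 N, if the wrist force passes 120 N, or if a joint passes its speed limit or range.

### The arm

A 7-joint arm with a two-finger parallel gripper is mounted at the origin on the work surface. World frame = base frame: x ahead of the robot, y to its left, z up, the work surface at z = 0. Lengths are in m, angles in rad, forces in N, time in s.
With the tool pointing down it reaches from about 0.425 to 0.925 m from the base axis. Payload 6.8 kg.
Tool frame: the origin (TCP) lies at the centre of the arm's flange, where the gripper is bolted on; the fingertips stand 182 mm ahead of it and the grasp point (between the pads) lies 163 mm ahead of it; z points along the fingers, y is the direction in which the jaws open and shut (so a half turn about z gives the same grasp; the last joint's range is limited). The gripper opens to 88 mm and grips with 3 to 60 N. Pads are 20 mm wide; open, the fingers measure 115 mm over their backs; the gripper's body (75 mm by 178 mm) begins 61 mm behind the grasp point.
Start: joints at [1.177, 0.477, 0.022, 1.555, -0.011, 1.109, -0.083], TCP at [0.19, -0.648, 0.405] pointing down, gripper open.
Joint ranges: [-2.96, 2.96], [-0.34, 2.1], [-1.41, 1.46], [0.24, 2.44], [-1.37, 4.51], [0.17, 1.92], [-2.96, 2.96]. Speed limits (rad/s): [2.39, 2.39, 3.14, 3.14, 3.14, 3.14, 3.14].

### API

Orientations are given as a rotation vector (axis times angle).
In Python, from workcell import sense, eyes, robot, finder gives the robot as it stands.
- The arm moves only by the tool carry_out, never from a script. Its argument "targets" is a list of rows, each a list of 5 numbers: the closure in counts, from 0 (fully open) to 255 (shut), then the shift along the tool's x, y, z in mm, then the turn about the tool's z in degrees. In form: [[gripper, x, y, z, turn], ...]. A call has 1 to 12 rows; each row shifts and turns the commanded pose from where the row before left it, along the tool's axes as they then stand; what a row does not reach is not made up. A row lasts 1/12 s, in which the tool goes at most 41.7 mm and 7.16 degrees, less where a joint would pass 70% of its speed; a pose out of reach is approached as far as the arm can. A call with a gripper value outside its range is refused whole. The fingers move at their own pace and stop on an object; "grip_force" is the grip in N (left out, the last holds). Time passes only in rows, so rows that do not move let the fingers close. It gives the time, the measured TCP pose, the force and the opening at its end, in the units of the state.
- sense(): the state, without advancing time (a new reading comes with each control period).
- eyes.camera(name): name is "side" or "top" or "wrist"; returns the picture (420x560x3 uint8, red, green, blue); there is no depth.
- eyes.calibration(name): a dict with "fx", "fy", "cx", "cy" (pixels), "world_from_camera" (4x4, takes a point from camera to world coordinates). Camera axes: x right, y down, z forward; pixel columns grow to the right and rows downward; lengths in m; the calibration is good to about 2 mm. A picture is of the moment at which its call begins: read the wrist's pose just before it. calibration takes no time and is no camera call; for the wrist camera it gives the pose at the moment of the call.
- robot.finish_job(): hands the job in, once; it reports no verdict.
Trained networks look in the newest picture that a camera, given by its name, has taken for a name from the list of things; names that differ only in an ending like _2 or _b are one class to them, and where a whole thing is asked for, a point or a joint stands for the part that bears it (a point fixed in the world has none). Each returns a list of dicts, best first, with "score" (0 to 1); they miss things now and then, are a little off and sometimes report something else, mostly with a low value. They report only what shows in the picture. A call takes as long as a camera call. They do not tell look-alikes from the thing itself.
- finder.look_for(camera, name): "xy" ([column, row] as shares, 0 to 1, of the picture: columns of its width, rows of its height, amid what is visible of it).
The state is a dict: "clock": time; "q": joint angles; "joint_velocities": joint speeds; "tau": joint torques, N m; "tcp_pos": TCP position; "orientation": TCP orientation; "contact_force": force on the tool from outside, world axes, zero at the start; "wrist_torque": the same for the moment, N m; "gripper_width": opening from 0.0 (shut) to 1.0 (fully open).
Only numpy, scipy, OpenCV 4.12 (cv2) and the standard library are available. Lean on these libraries where they do the work, as an engineer would, in place of code of your own. Each camera call takes 0.05 s, during which the arm holds its last target.

## Working session

There is one attempt and no reset: what is moved stays moved. The work goes in short steps, Python scripts to look and compute and a tool call to move; the robot and the scene stay as the last step left them, time stands still between calls to the robot, and variables do not carry over. Pictures are saved under pics/ and viewed, and the job is handed in when it is done.

Besides the shell and the picture viewer there is one more tool, called after "Request:" as a command line: name --pt "numbers of a row" for each row, then --argument value for the rest. carry_out: Moves the arm, as the interface text tells. Its arguments: {"type":"object","properties":{"targets":{"type":"array"},"grip_force":{"type":"number"}},"required":["targets"]}

```bash
mkdir -p pics; ls; python3 - <<'E'
from workcell import sense, eyes, robot, finder
import cv2,numpy as np
np.set_printoptions(precision=4,suppress=True)
s=sense();print(s)
for n in("side","top","wrist"):
    im=eyes.camera(n);cv2.imwrite(f"pics/{n}0.png",im[:,:,::-1])
    c=eyes.calibration(n);print(n,c)
    for t in("pliers","ring","handles","loader","fixture","axle_end"):
        try:print(t,finder.look_for(n,t)[:3])
        except Exception as e:print(t,e)
print(sense()["clock"])
E
```

```text
pics
{'clock': 0.0, 'q': array([ 1.1769,  0.4778,  0.0224,  1.5564, -0.0115,  1.1093, -0.0831]), 'joint_velocities': array([ 0.0018, -0.0021,  0.0004,  0.0013, -0.0007, -0.0011,  0.0009]), 'tau': array([ -0.    , -58.2853,   1.5349, -27.2613,  -0.0543,   0.017 ,
         0.0001]), 'tcp_pos': array([ 0.1902, -0.6474,  0.4037]), 'orientation': array([-3.1078, -0.4472,  0.0007]), 'contact_force': array([0.4843, 0.5579, 0.0598]), 'wrist_torque': array([-0.0131,  0.0352, -0.0134]), 'gripper_width': 1.0008740173313802}
side {'fx': 415.0564902024711, 'fy': 415.0564902024711, 'cx': 276.29486615432353, 'cy': 206.70194467999076, 'world_from_camera': array([[-0.8792, -0.2951,  0.3742,  0.3105],
       [-0.4765,  0.538 , -0.6953,  0.6386],
       [ 0.0039, -0.7896, -0.6136,  0.6238],
       [ 0.    ,  0.    ,  0.    ,  1.    ]])}
pliers [{'xy': [0.5839, 0.6455], 'score': 0.6}]
ring [{'xy': [0.437, 0.7148], 'score': 0.81}, {'xy': [0.64, 0.719], 'score': 0.64}, {'xy': [0.5307, 0.7248], 'score': 0.57}]
handles [{'xy': [0.5787, 0.6424], 'score': 0.75}]
loader [{'xy': [0.557, 0.7807], 'score': 0.73}]
[... 547 characters left out ...]
}, {'xy': [0.3889, 0.594], 'score': 0.58}, {'xy': [0.3793, 0.485], 'score': 0.47}]
handles [{'xy': [0.3814, 0.649], 'score': 0.65}, {'xy': [0.6666, 0.5921], 'score': 0.47}, {'xy': [0.2848, 0.535], 'score': 0.24}]
loader [{'xy': [0.3923, 0.6279], 'score': 0.84}]
fixture [{'xy': [0.6695, 0.604], 'score': 0.56}]
axle_end []
wrist {'fx': 363.5607206623096, 'fy': 363.5607206623096, 'cx': 277.7828613500727, 'cy': 206.01300351088642, 'world_from_camera': array([[ 0.2824, -0.9296, -0.2366,  0.2533],
       [-0.9593, -0.2735, -0.0704, -0.6285],
       [ 0.0007,  0.2469, -0.969 ,  0.3841],
       [ 0.    ,  0.    ,  0.    ,  1.    ]])}
pliers []
ring []
handles []
loader []
fixture []
axle_end []
1.05
```

View pics/side0.png

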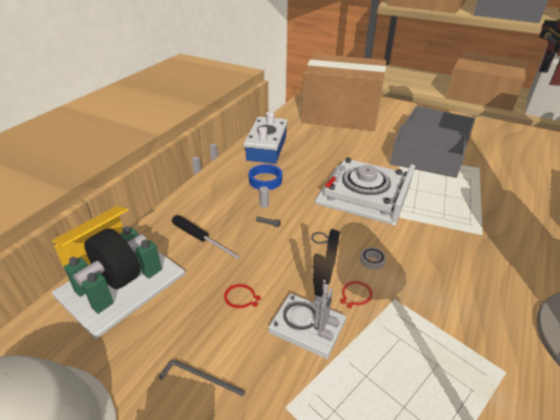

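View pics/top0.png

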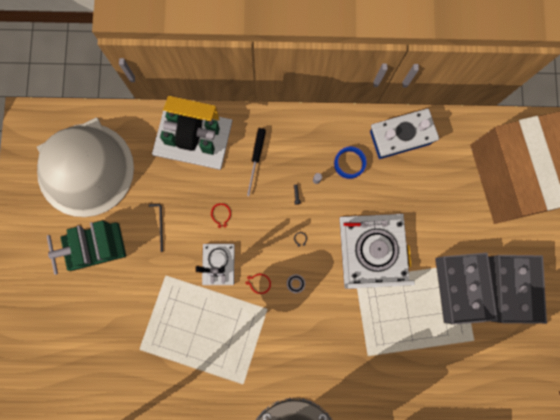

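```bash
python3 - <<'E'
import cv2
a=cv2.imread('pics/side0.png');cv2.imwrite('pics/sidec.png',cv2.resize(a[225:405,200:440],None,fx=3.3,fy=3.3,interpolation=2))
b=cv2.imread('pics/top0.png');cv2.imwrite('pics/topc.png',cv2.resize(b[200:310,130:300],None,fx=4.7,fy=4.7,interpolation=2))
cv2.imwrite('pics/topd.png',cv2.resize(b[180:310,300:450],None,fx=4.6,fy=4.6,interpolation=2))
E
```

```text
(no output)
```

View pics/sidec.png

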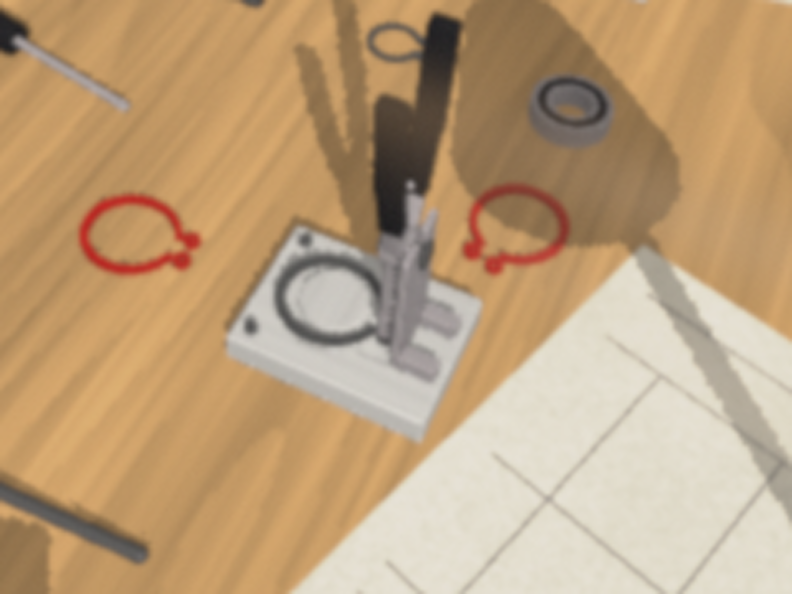

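View pics/topc.png

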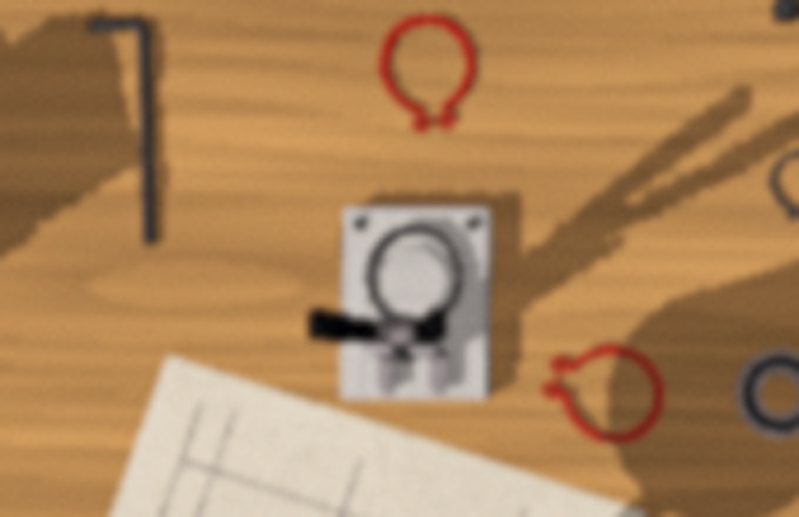

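View pics/topd.png

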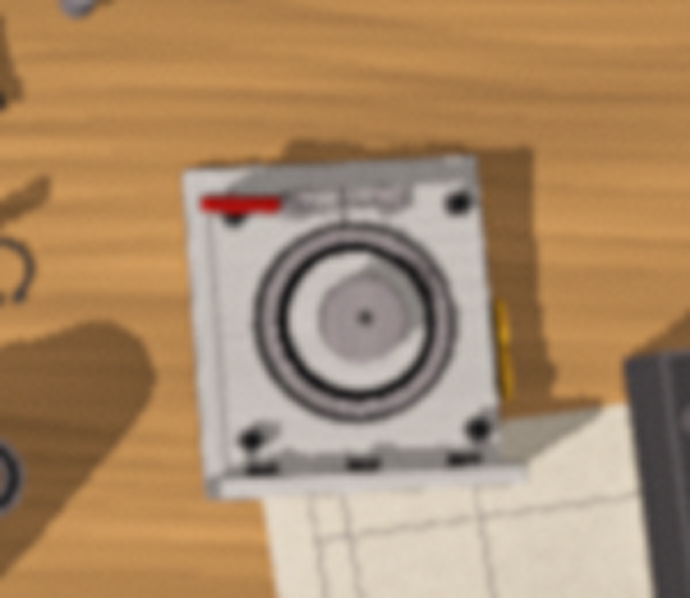

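```bash
cat > h.py <<'E'
from workcell import sense, eyes, robot, finder
import cv2,numpy as np
from scipy.spatial.transform import Rotation as R
np.set_printoptions(precision=4,suppress=True)
def ray(c,px):
    T=c["world_from_camera"];d=np.array([(px[0]-c["cx"])/c["fx"],(px[1]-c["cy"])/c["fy"],1.]);return T[:3,3],T[:3,:3]@d
def onz(c,px,z):
    o,d=ray(c,px);return o+d*(z-o[2])/d[2]
def proj(c,p):
    T=c["world_from_camera"];q=T[:3,:3].T@(np.asarray(p)-T[:3,3]);return np.array([q[0]/q[2]*c["fx"]+c["cx"],q[1]/q[2]*c["fy"]+c["cy"]])
def delta(target_tcp,yaw=None):
    s=sense();M=R.from_rotvec(s["orientation"]).as_matrix();return M.T@(np.asarray(target_tcp)-s["tcp_pos"])*1000
E
python3 - <<'E'
from h import *
t=eyes.calibration("top");sd=eyes.calibration("side")
f=lambda x,y,k,ox,oy:(x/k+ox-.5*(1-1/k),y/k+oy-.5*(1-1/k))
for p in[(343,205),(490,207),(341,398),(490,399)]:print('blk',onz(t,f(*p,4.7,130,200),.018))
print('ring top',onz(t,f(414,274,4.7,130,200),.0255))
print('handles top',onz(t,(.3814*560,.649*420),.19), 'L',onz(t,f(312,325,4.7,130,200),.212))
print('ring side',onz(sd,f(335,297,3.3,200,225),.0255))
print('axle top',onz(t,f(364,318,4.6,300,180),.074),'side',onz(sd,(.6595*560,.4533*420),.074), onz(sd,(368,173),.074))
s=sense();print(R.from_rotvec(s["orientation"]).as_matrix())
E
```

```text
blk [0.5306 0.2589 0.018 ]
blk [0.5307 0.1724 0.018 ]
blk [0.4181 0.2562 0.018 ]
blk [0.4187 0.1696 0.018 ]
ring top [0.4903 0.2152 0.0255]
handles top [0.4452 0.2078 0.19  ] L [0.453  0.2474 0.212 ]
ring side [0.4894 0.2118 0.0255]
axle top [ 0.518  -0.2176  0.074 ] side [ 0.4889 -0.1396  0.074 ] [ 0.5148 -0.2076  0.074 ]
[[ 0.9594  0.2819  0.    ]
 [ 0.2819 -0.9594 -0.    ]
 [ 0.      0.     -1.    ]]
```

Request:
carry_out --pt "0 10 -8 -15 0" --pt "0 25 -19 -15 0" --pt "0 30 -23 -10 0" --pt "0 30 -23 0 0" --pt "0 30 -23 0 0" --pt "0 30 -23 0 0" --pt "0 30 -23 0 0" --pt "0 30 -23 0 0" --pt "0 30 -23 0 0" --pt "0 30 -23 0 0" --pt "0 30 -23 0 0" --pt "0 30 -23 0 0" --grip_force 20

```text
clock: 2.05
tcp_pos: [0.44, -0.305, 0.445]
orientation: [3.109, 0.447, 0.001]
contact_force: [1.9, -0.6, 0.6]
gripper_width: 1.002
```

Request:
carry_out --pt "0 30 -23 0 0" --pt "0 30 -23 0 0" --pt "0 30 -22 0 0" --pt "0 20 -14 0 0" --pt "0 10 -8 0 0" --pt "0 0 0 0 7" --pt "0 0 0 0 7" --pt "0 0 0 0 1" --pt "0 0 0 0 0"

```text
clock: 2.8
tcp_pos: [0.5286, -0.1873, 0.4446]
orientation: [3.141, 0.039, -0.001]
contact_force: [0.8, 0.5, -0.6]
gripper_width: 1.003
```

```bash
python3 - <<'E'
from h import *
s=sense();print(s["clock"],s["tcp_pos"],R.from_rotvec(s["orientation"]).as_matrix())
im=eyes.camera("wrist");cv2.imwrite("pics/w1.png",im[:,:,::-1])
print(eyes.calibration("wrist")["world_from_camera"])
for n in("axle_end","fixture"):print(finder.look_for("wrist",n))
E
```

```text
2.8 [ 0.5286 -0.1873  0.4446] [[ 0.9997  0.0248 -0.0003]
 [ 0.0248 -0.9997 -0.0005]
 [-0.0004  0.0005 -1.    ]]
[[ 0.0265 -0.9687 -0.2469  0.5943]
 [-0.9996 -0.0255 -0.0074 -0.1853]
 [ 0.0009  0.247  -0.969   0.4241]
 [ 0.      0.      0.      1.    ]]
[{'xy': [0.5445, 0.4419], 'score': 0.8}]
[{'xy': [0.5405, 0.4326], 'score': 0.91}]
```

View pics/w1.png

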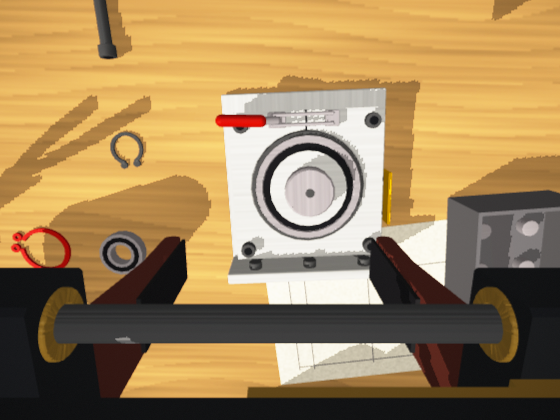

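```bash
python3 - <<'E'
from h import *
a=cv2.imread('pics/w1.png');cv2.imwrite('pics/w1c.png',cv2.resize(a[120:260,240:380],None,fx=4,fy=4,interpolation=2))
c=eyes.calibration("wrist");T=c["world_from_camera"]
print(onz(c,(310,193),.074))
E
```

```text
[ 0.5193 -0.2191  0.074 ]
```

View pics/w1c.png

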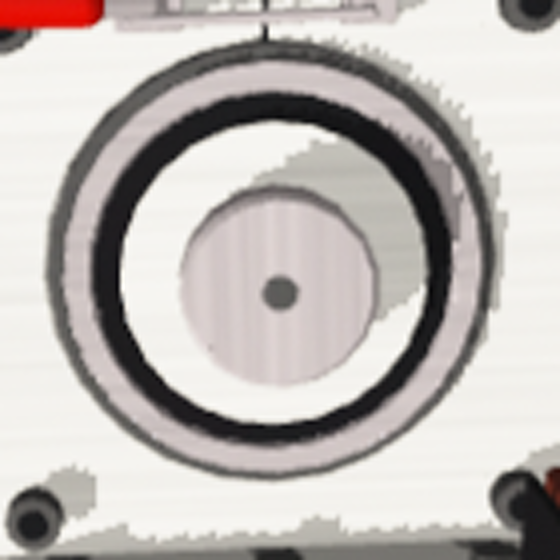

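Request:
carry_out --pt "0 -3 -15 0 0" --pt "0 -6 -33 0 0" --pt "0 -6 -38 0 0" --pt "0 -6 -38 0 0" --pt "0 -6 -38 0 0" --pt "0 -6 -38 0 0" --pt "0 -6 -38 0 0" --pt "0 -6 -38 0 0" --pt "0 -6 -38 0 0" --pt "0 -6 -38 0 0" --pt "0 -6 -33 0 0" --pt "0 -3 -14 0 0"

```text
clock: 3.95
tcp_pos: [0.4507, 0.2162, 0.4452]
orientation: [-3.139, -0.05, -0.001]
contact_force: [0.4, -0.1, 0.6]
gripper_width: 1.0
```

Request:
carry_out --pt "0 0 0 0 0"

```text
clock: 4.03
tcp_pos: [0.4511, 0.2155, 0.445]
orientation: [-3.139, -0.051, -0.0]
contact_force: [0.5, 0.3, 0.2]
gripper_width: 1.002
```

```bash
python3 - <<'E'
from h import *
s=sense();print(s["clock"],s["tcp_pos"],R.from_rotvec(s["orientation"]).as_matrix())
im=eyes.camera("wrist");cv2.imwrite("pics/w2.png",cv2.resize(im[:,:,::-1],None,fx=1.4,fy=1.4))
print(eyes.calibration("wrist")["world_from_camera"])
for n in("pliers","handles","ring","loader"):print(n,finder.look_for("wrist",n))
E
```

```text
4.0333 [0.4511 0.2155 0.445 ] [[ 0.9995  0.0327  0.    ]
 [ 0.0327 -0.9995  0.0018]
 [ 0.0001 -0.0018 -1.    ]]
[[ 0.03   -0.9686 -0.2467  0.5178]
 [-0.9995 -0.029  -0.0076  0.2151]
 [ 0.0002  0.2468 -0.9691  0.4242]
 [ 0.      0.      0.      1.    ]]
pliers [{'xy': [0.5032, 0.4712], 'score': 0.66}]
handles [{'xy': [0.5011, 0.4833], 'score': 0.71}]
ring [{'xy': [0.5012, 0.2824], 'score': 0.96}, {'xy': [0.5023, 0.0883], 'score': 0.65}, {'xy': [0.6534, 0.4395], 'score': 0.58}]
loader [{'xy': [0.4989, 0.339], 'score': 0.59}]
```

View pics/w2.png

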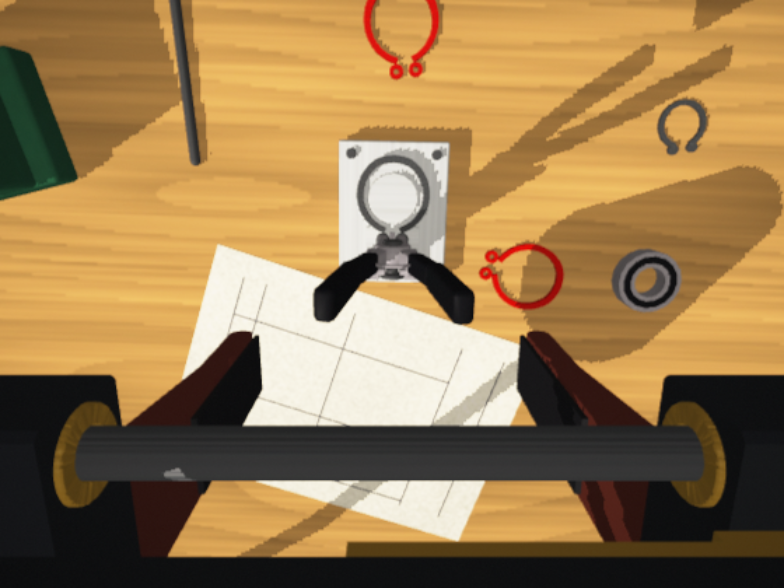

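```bash
python3 - <<'E'
from h import *
c=eyes.calibration("wrist")
f=lambda x,y:((x+.5)/1.4-.5,(y+.5)/1.4-.5)
print('handle L,R',onz(c,f(327,306),.21),onz(c,f(460,308),.21))
print('ring',onz(c,f(393,195),.0255))
for p in[(339,142),(450,142)]:print('blk',onz(c,f(*p),.018))
a=cv2.imread('pics/w2.png');cv2.imwrite('pics/w2c.png',cv2.resize(a[130:330,300:490],None,fx=3,fy=3,interpolation=2))
for z in(.02,.10,.18,.212):print(z,proj(c,(.4545,.2138,z))*1.4)
E
```

```text
handle L,R [0.4566 0.2365 0.21  ] [0.4569 0.1782 0.21  ]
ring [0.4927 0.2068 0.0255]
blk [0.5313 0.2491 0.018 ]
blk [0.5332 0.164  0.018 ]
0.02 [382.9064 242.4672]
0.1 [381.6607 262.1252]
0.18 [379.6499 293.8567]
0.212 [378.4514 312.7702]
```

View pics/w2c.png

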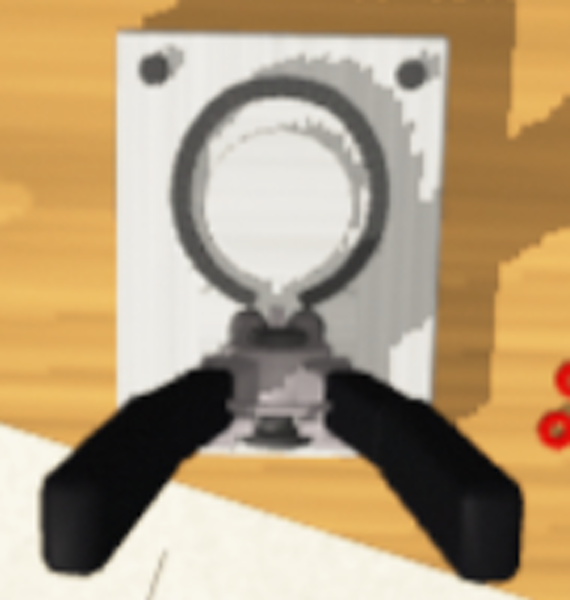

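```bash
python3 - <<'E'
from h import *
c=eyes.calibration("wrist");s=sense();M=R.from_rotvec(s["orientation"]).as_matrix()
for d in(.08,.1,.125,.163,.182,.23,.42):print(d,proj(c,s["tcp_pos"]+M@[0,0,d])*1.4,proj(c,s["tcp_pos"]+M@[0,.044,d])*1.4,proj(c,s["tcp_pos"]+M@[0,-.044,d])*1.4)
E
```

```text
0.08 [389.6075 626.5631] [692.9419 626.5529] [ 86.0549 626.5733]
0.1 [389.4056 529.273 ] [629.6683 529.2926] [149.006  529.2534]
0.125 [389.2469 452.8286] [579.9452 452.8614] [198.4623 452.7957]
0.163 [389.1012 382.6266] [534.2774 382.6637] [243.875  382.5895]
0.182 [389.0516 358.7557] [518.7478 358.7925] [259.3156 358.7189]
0.23 [388.9635 316.3159] [491.1364 316.35  ] [286.7659 316.2817]
0.42 [388.8142 244.3982] [444.3426 244.4215] [333.2785 244.3749]
```

```bash
python3 - <<'E'
from h import *
for i in range(3):
  c=eyes.calibration("wrist");s=sense();print(s["clock"],s["tcp_pos"],s["q"]);print(c["world_from_camera"][:3])
f=lambda x,y:((x+.5)/1.4-.5,(y+.5)/1.4-.5)
print('handle L,R',onz(c,f(327,306),.21),onz(c,f(460,308),.21))
print('ring',onz(c,f(393,195),.0255))
E
```

```text
4.2833 [0.4538 0.2094 0.4446] [-0.1041  0.1872 -0.511   1.8896  0.1035  1.091  -2.2045]
[[ 0.0223 -0.9688 -0.2467  0.5195]
 [-0.9998 -0.0213 -0.0068  0.211 ]
 [ 0.0013  0.2468 -0.9691  0.424 ]]
4.2833 [0.4538 0.2094 0.4446] [-0.1041  0.1872 -0.511   1.8896  0.1035  1.091  -2.2045]
[[ 0.0223 -0.9688 -0.2467  0.5195]
 [-0.9998 -0.0213 -0.0068  0.211 ]
 [ 0.0013  0.2468 -0.9691  0.424 ]]
4.2833 [0.4538 0.2094 0.4446] [-0.1041  0.1872 -0.511   1.8896  0.1035  1.091  -2.2045]
[[ 0.0223 -0.9688 -0.2467  0.5195]
 [-0.9998 -0.0213 -0.0068  0.211 ]
 [ 0.0013  0.2468 -0.9691  0.424 ]]
handle L,R [0.4566 0.2365 0.21  ] [0.4569 0.1782 0.21  ]
ring [0.4927 0.2068 0.0255]
```

```bash
python3 - <<'E'
from h import *
c=eyes.calibration("wrist");s=sense()
im=eyes.camera("wrist");print(s["tcp_pos"],sense()["tcp_pos"],s["clock"])
cv2.imwrite("pics/w3.png",cv2.resize(im[:,:,::-1],None,fx=1.4,fy=1.4))
np.save("c3.npy",c["world_from_camera"])
a=cv2.imread('pics/w3.png');cv2.imwrite('pics/w3c.png',cv2.resize(a[130:330,300:490],None,fx=3,fy=3,interpolation=2))
E
```

```text
[0.4538 0.2094 0.4446] [0.4539 0.2094 0.4446] 4.2833
```

View pics/w3c.png

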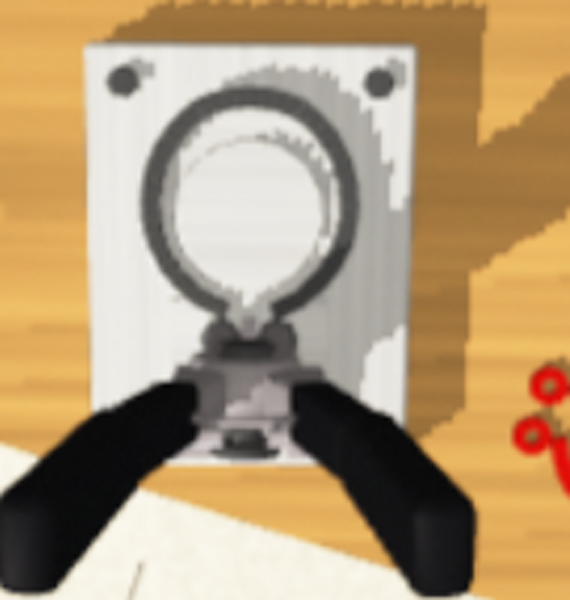

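```bash
python3 - <<'E'
from h import *
c=eyes.calibration("wrist");s=sense();M=R.from_rotvec(s["orientation"]).as_matrix();print(s["tcp_pos"],M)
f=lambda x,y:((x/3+300+.5)/1.4-.5,(y/3+130+.5)/1.4-.5)
L,Rr=onz(c,f(25,540),.212),onz(c,f(443,548),.212)
print('handle L,R',L,Rr,(L+Rr)/2)
print('ring',onz(c,f(250,194),.0255))
for p in[(84,45),(415,45)]:print('blk',onz(c,f(*p),.018))
print('bolt head',onz(c,f(245,444),.088))
p=onz(c,f(88,460),.018);print(p)
E
```

```text
[0.4539 0.2094 0.4446] [[ 0.9998  0.0215  0.    ]
 [ 0.0215 -0.9998 -0.0007]
 [ 0.      0.0007 -1.    ]]
handle L,R [0.4552 0.2444 0.212 ] [0.4554 0.1838 0.212 ] [0.4553 0.2141 0.212 ]
ring [0.4928 0.2144 0.0255]
blk [0.529  0.2577 0.018 ]
blk [0.5308 0.173  0.018 ]
bolt head [0.4413 0.2139 0.088 ]
[0.4196 0.2574 0.018 ]
```

Request:
carry_out --pt "0 1 -4.5 0 0" --pt "0 0 0 0 0" --pt "0 0 0 10 0" --pt "0 0 0 20 0" --pt "0 0 0 20 0" --pt "0 0 0 20 0" --pt "0 0 0 16 0" --pt "0 0 0 9 0" --pt "0 0 0 4 0" --pt "0 0 0 0 0" --pt "0 0 0 0 0"

```text
clock: 5.25
tcp_pos: [0.4546, 0.2156, 0.3461]
orientation: [-3.141, -0.038, -0.001]
contact_force: [0.2, -0.5, -0.2]
gripper_width: 1.001
```

```bash
cat >> h.py <<'E'
def snap(name,fn,box=None,k=1.4):
    c=eyes.calibration(name);s=sense();im=eyes.camera(name)[:,:,::-1]
    np.save(fn+".npy",c["world_from_camera"])
    x0,y0,x1,y1=box or (0,0,560,420)
    cv2.imwrite(f"pics/{fn}.png",cv2.resize(im[y0:y1,x0:x1],None,fx=k,fy=k,interpolation=2))
    print(s["clock"],s["tcp_pos"],R.from_rotvec(s["orientation"]).as_matrix()[:2].ravel(),s["gripper_width"]*88,s["contact_force"]);return c,s
E
python3 - <<'E'
from h import *
snap("wrist","w4");snap("side","s4",(260,210,400,360),4)
E
```

```text
5.25 [0.4546 0.2156 0.3461] [ 0.9997  0.024   0.0006  0.024  -0.9997  0.0004] 88.1209662691275 [ 0.1693 -0.5093 -0.1589]
5.3 [0.4547 0.2156 0.3464] [ 0.9997  0.0239  0.0012  0.0239 -0.9997  0.0006] 87.79820538383271 [ 0.3527  0.2395 -0.2091]
```

View pics/w4.png

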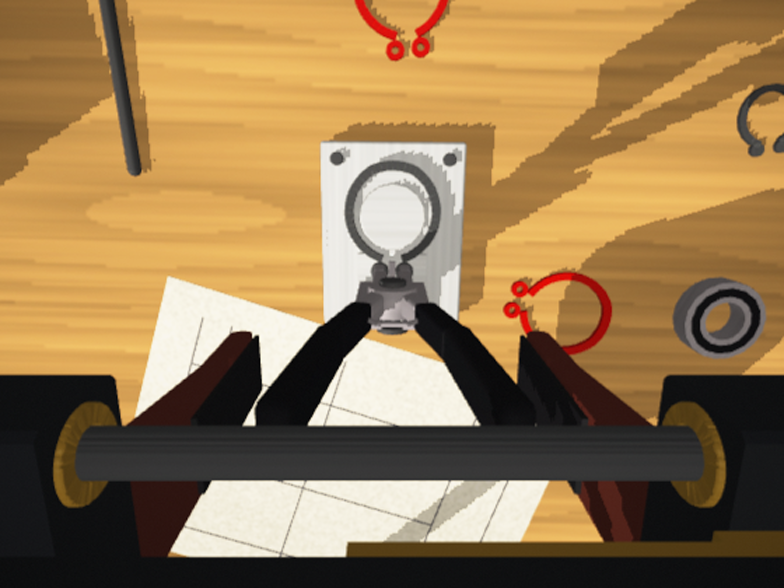

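View pics/s4.png

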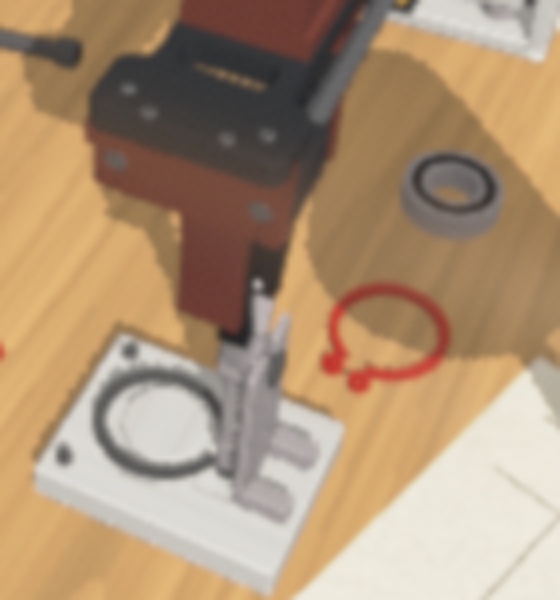

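Request:
carry_out --pt "0 0 1.5 1 0" --pt "30 0 0 0 0" --pt "60 0 0 0 0" --pt "75 0 0 0 0" --pt "90 0 0 0 0" --pt "100 0 0 0 0" --pt "110 0 0 0 0" --pt "110 0 0 0 0" --pt "110 0 0 0 0" --grip_force 25

```text
clock: 6.1
tcp_pos: [0.4553, 0.2143, 0.3462]
orientation: [-3.14, -0.037, -0.005]
contact_force: [0.3, -0.6, 8.5]
gripper_width: 0.572
```

```bash
python3 - <<'E'
from h import *
snap("wrist","w5",(190,80,370,300),3.3)
E
```

```text
6.1 [0.4553 0.2143 0.3462] [ 0.9997  0.0238  0.0032  0.0238 -0.9997  0.0012] 50.3424784216659 [ 0.3288 -0.5732  8.5423]
```

View pics/w5.png

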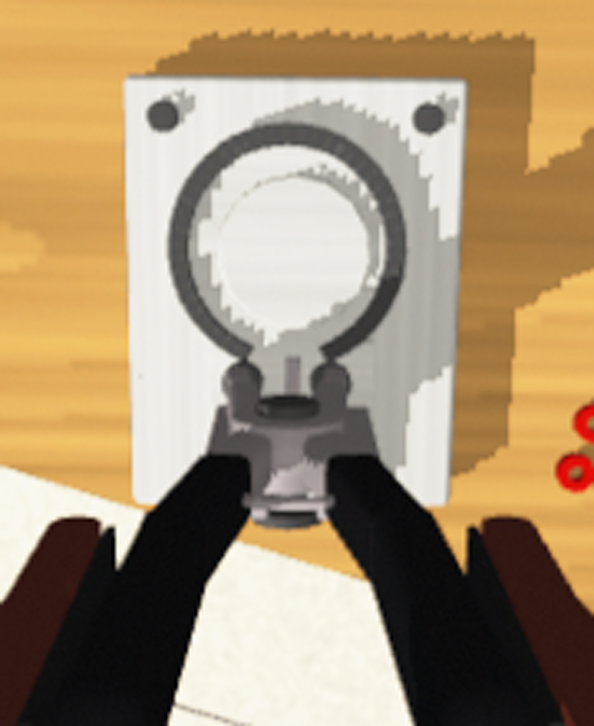

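Request:
carry_out --pt "118 0 0 0 0" --pt "126 0 0 0 0" --pt "134 0 0 0 0" --pt "141 0 0 0 0" --pt "147 0 0 0 0" --pt "150 0 0 0 0" --pt "150 0 0 0 0" --pt "150 0 0 0 0"

```text
clock: 6.82
tcp_pos: [0.4555, 0.2145, 0.3464]
orientation: [-3.14, -0.037, -0.006]
contact_force: [0.2, -1.3, 10.5]
gripper_width: 0.42
```

```bash
python3 - <<'E'
from h import *
snap("wrist","w6",(190,80,370,300),3.3)
E
```

```text
6.8167 [0.4555 0.2145 0.3464] [ 0.9997  0.0239  0.0039  0.0239 -0.9997  0.0017] 36.97094755840637 [ 0.2185 -1.3197 10.5474]
```

View pics/w6.png

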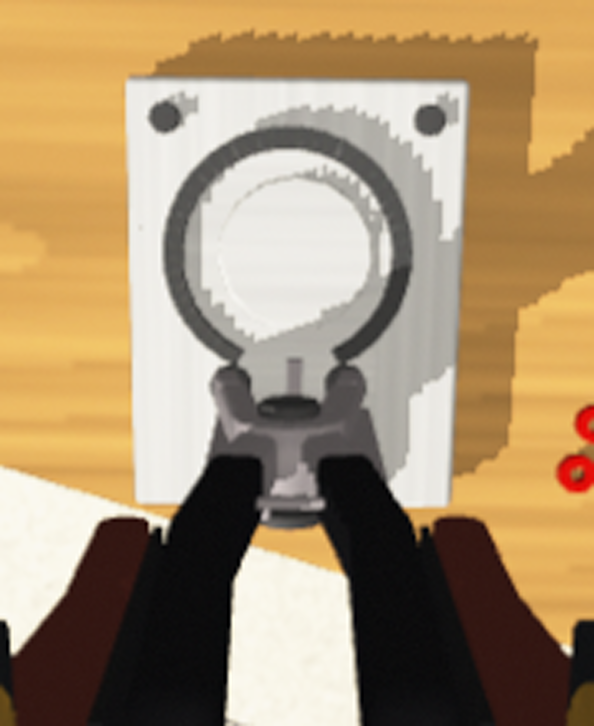

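Request:
carry_out --pt "150 0 0 -2 0" --pt "150 0 0 -4 0" --pt "150 0 0 -7 0" --pt "150 0 0 -10 0" --pt "150 0 0 -13 0" --pt "150 0 0 -15 0" --pt "150 0 0 -15 0" --pt "150 0 0 -15 0" --pt "150 0 0 -13 0" --pt "150 0 0 -9 0" --pt "150 0 0 -5 0" --pt "150 0 0 -2 0"

```text
clock: 7.87
tcp_pos: [0.4543, 0.214, 0.4555]
orientation: [-3.141, -0.038, -0.001]
contact_force: [0.0, 0.2, -3.0]
gripper_width: 0.417
```

Request:
carry_out --pt "150 0 0 0 0" --pt "150 0 0 0 0" --pt "150 0 0 0 0"

```text
clock: 8.12
tcp_pos: [0.4542, 0.2137, 0.4539]
orientation: [3.141, 0.038, -0.002]
contact_force: [0.2, -0.2, -3.0]
gripper_width: 0.415
```

```bash
python3 - <<'E'
from h import *
snap("wrist","w7");snap("side","s7",(220,170,400,370),3)
E
```

```text
8.1167 [0.4542 0.2137 0.4539] [ 0.9997  0.024  -0.0014  0.024  -0.9997 -0.0006] 36.527062476065744 [ 0.2297 -0.228  -2.9755]
8.1667 [0.4543 0.2138 0.4539] [ 0.9997  0.0241 -0.0013  0.0241 -0.9997 -0.0006] 36.82264883089435 [-0.2624 -0.1821 -2.5216]
```

View pics/w7.png

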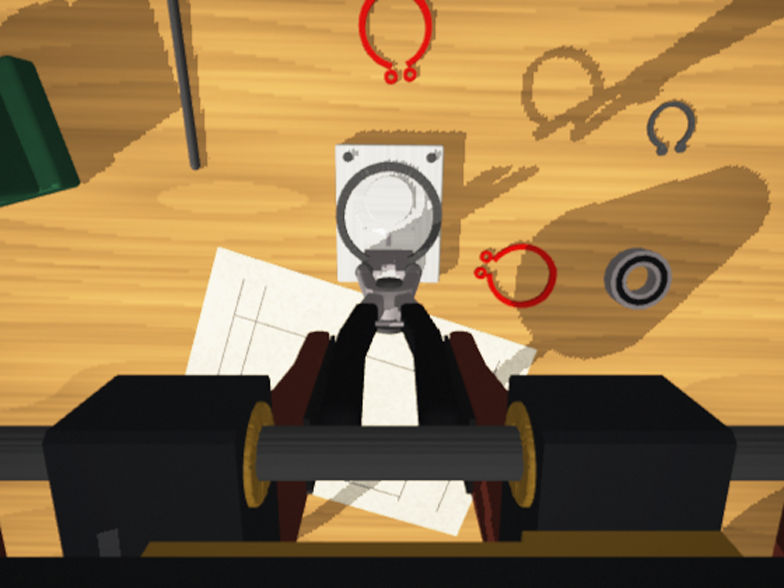

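View pics/s7.png

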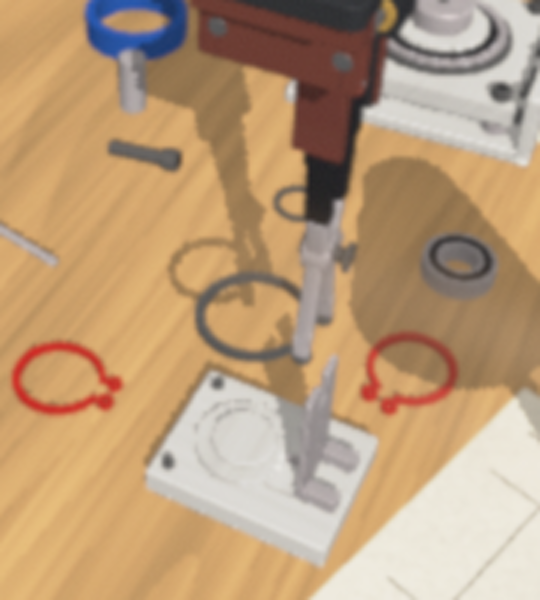

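Request:
carry_out --pt "150 0 8 0 0" --pt "150 1 18 0 0" --pt "150 1 27 0 0" --pt "150 2 34 0 0" --pt "150 2 34 0 0" --pt "150 2 34 0 0" --pt "150 2 34 0 0" --pt "150 2 34 0 0" --pt "150 2 34 0 0" --pt "150 2 34 0 0" --pt "150 2 34 0 0" --pt "150 2 34 0 0"

```text
clock: 9.22
tcp_pos: [0.4824, -0.1468, 0.4546]
orientation: [3.141, 0.037, -0.0]
contact_force: [0.6, 0.4, -3.2]
gripper_width: 0.413
```

Request:
carry_out --pt "150 2 30 0 0" --pt "150 0 20 0 0" --pt "150 0 11 0 0" --pt "150 0 5 0 0" --pt "150 0 0 0 0" --pt "150 0 0 0 0" --pt "150 0 0 0 0" --pt "150 0 0 0 0" --pt "150 0 0 0 0"

```text
clock: 9.97
tcp_pos: [0.4868, -0.2094, 0.4548]
orientation: [-3.141, -0.041, -0.0]
contact_force: [0.1, 0.4, -2.2]
gripper_width: 0.414
```

```bash
python3 - <<'E'
from h import *
snap("wrist","w8",(190,80,370,300),3.3);snap("side","s8",(300,60,440,220),4)
E
```

```text
9.9667 [ 0.4868 -0.2094  0.4548] [ 0.9997  0.0259  0.0002  0.0259 -0.9997  0.0001] 36.459168887841706 [ 0.1401  0.409  -2.1566]
10.0167 [ 0.4867 -0.2096  0.4548] [ 0.9997  0.0254  0.0002  0.0254 -0.9997  0.0001] 36.41845803629052 [-0.0057 -0.9673 -2.4862]
```

View pics/w8.png

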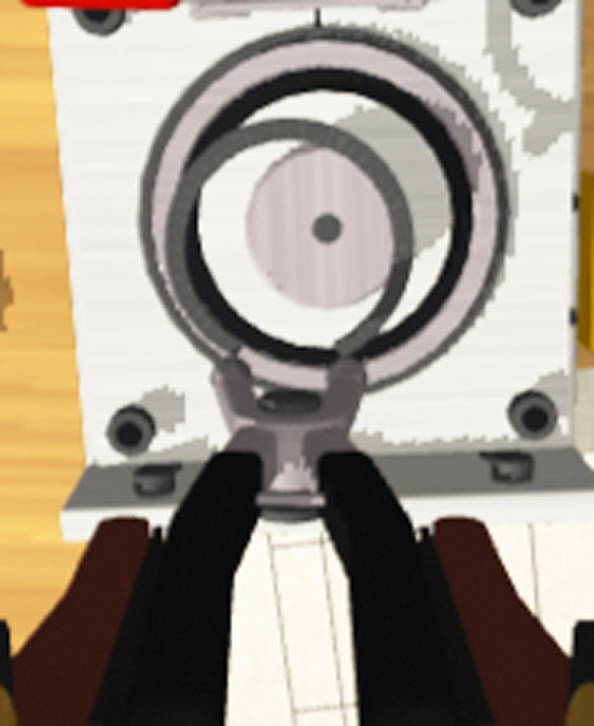

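View pics/s8.png

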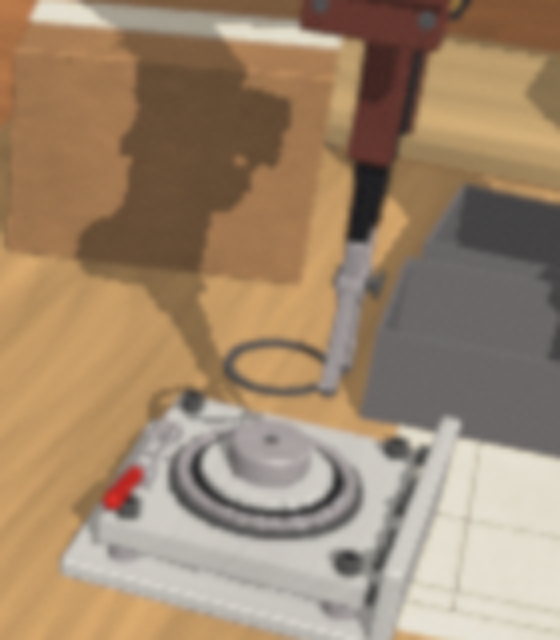

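```bash
python3 - <<'E'
from h import *
T=np.load("w8.npy");c=eyes.calibration("wrist");c["world_from_camera"]=T
f=lambda x,y:((x+.5)/3.3-.5+190,(y+.5)/3.3-.5+80)
a=onz(c,f(327,228),.074);print('axle',a)
for z in(.131,.1345):
  l=onz(c,f(166,243),z);r=onz(c,f(413,243),z);t=onz(c,f(289.5,118),z);e1=onz(c,f(236,362),z);e2=onz(c,f(345,362),z)
  print(z,'L',l,'R',r,'top',t,'diam',np.hypot(*(l-r)[:2]),'eyes',e1,e2,'cen y',(l+r)/2, 'cen from back', t-[.0315,0,0])
print('tool pred',sense()["tcp_pos"]+R.from_rotvec(sense()["orientation"]).as_matrix()@[.033,0,.324])
cv2.imwrite('pics/w8c.png',cv2.resize(cv2.imread('pics/w8.png')[100:400,140:440],None,fx=2.6,fy=2.6,interpolation=2))
E
```

```text
axle [ 0.5192 -0.2192  0.074 ]
0.131 L [ 0.5197 -0.177   0.131 ] R [ 0.5213 -0.2391  0.131 ] top [ 0.551  -0.2073  0.131 ] diam 0.062125464772171464 eyes [ 0.4896 -0.1951  0.131 ] [ 0.4903 -0.2232  0.131 ] cen y [ 0.5205 -0.2081  0.131 ] cen from back [ 0.5195 -0.2073  0.131 ]
0.1345 L [ 0.52   -0.1774  0.1345] R [ 0.5216 -0.2388  0.1345] top [ 0.551  -0.2073  0.1345] diam 0.0614084001717464 eyes [ 0.4903 -0.1952  0.1345] [ 0.491  -0.223   0.1345] cen y [ 0.5208 -0.2081  0.1345] cen from back [ 0.5195 -0.2073  0.1345]
tool pred [ 0.5197 -0.209   0.1308]
```

View pics/w8c.png

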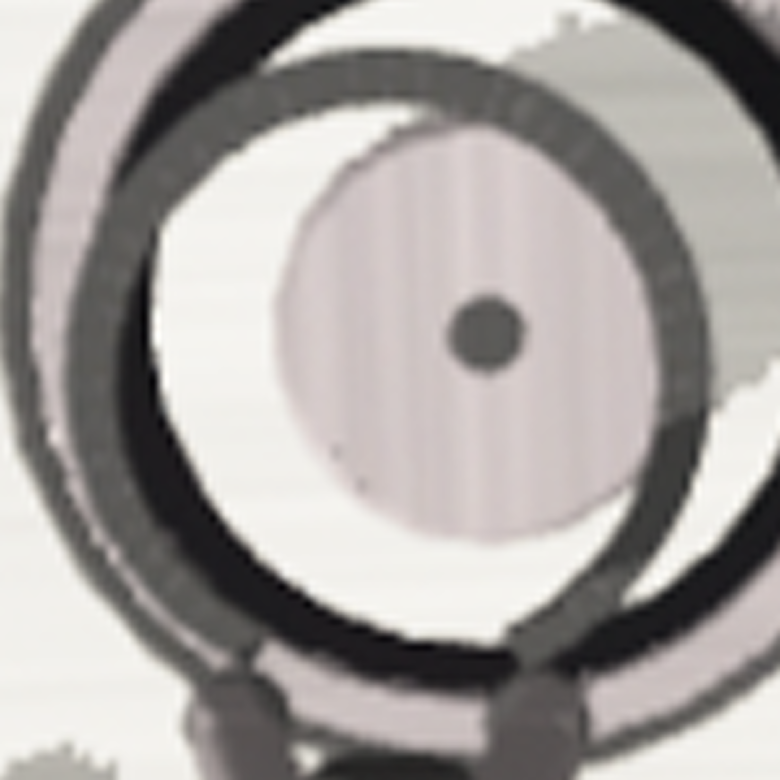

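```bash
python3 - <<'E'
from h import *
from scipy.optimize import least_squares
T=np.load("w8.npy");c=eyes.calibration("wrist");c["world_from_camera"]=T
f=lambda x,y:(((x+.5)/2.6-.5+140+.5)/3.3-.5+190,((y+.5)/2.6-.5+100+.5)/3.3-.5+80)
im=cv2.imread('pics/w8c.png').astype(int)
inn=[(118,385),(659,380),(385,103),(165,218),(610,215),(130,460),(262,632),(640,470),(510,638)]
out=[(66,380),(711,380),(385,48),(122,180),(655,185),(268,70)]
for P,z in((inn,.1345),(out,.1345)):
  Q=np.array([onz(c,f(*p),z)[:2] for p in P])
  r=least_squares(lambda v:np.hypot(Q[:,0]-v[0],Q[:,1]-v[1])-v[2],[.52,-.21,.027])
  print(r.x,r.fun*1000)
ax=[(485,118),(277,320),(658,420),(487,543),(300,215)]
print('axle',onz(c,f(486,334),.074))
E
```

```text
[ 0.5193 -0.208   0.0263] [-0.4194 -0.3487  0.3687  0.2175  0.2976 -0.4941  0.4112 -0.7827  0.7499]
[ 0.5202 -0.2079  0.0309] [-0.1391 -0.0339 -0.1872  0.3064  0.1349 -0.081 ]
axle [ 0.5191 -0.2191  0.074 ]
```

Request:
carry_out --pt "150 -0.7 5 0 0" --pt "150 0 6 3 0" --pt "150 0 0 8 0" --pt "150 0 0 11 0" --pt "150 0 0 11 0" --pt "150 0 0 8 0" --pt "150 0 0 4 0" --pt "150 0 0 1 0" --pt "150 0 0 0 0" --pt "150 0 0 0 0" --pt "150 0 0 0 0"

```text
clock: 10.98
tcp_pos: [0.4864, -0.2215, 0.4092]
orientation: [3.141, 0.038, 0.002]
contact_force: [0.1, -0.4, -2.3]
gripper_width: 0.413
```

```bash
python3 - <<'E'
from h import *
snap("wrist","w9",(230,95,330,205),7);snap("side","s9",(325,120,415,220),6)
E
```

```text
10.9833 [ 0.4864 -0.2215  0.4092] [ 0.9997  0.0241  0.001   0.0241 -0.9997 -0.0004] 36.31247047928947 [ 0.1253 -0.4252 -2.2931]
11.0333 [ 0.4864 -0.2215  0.4092] [ 0.9997  0.024   0.0011  0.024  -0.9997 -0.0004] 36.85220197098678 [-0.1777  0.5067 -2.8704]
```

View pics/w9.png

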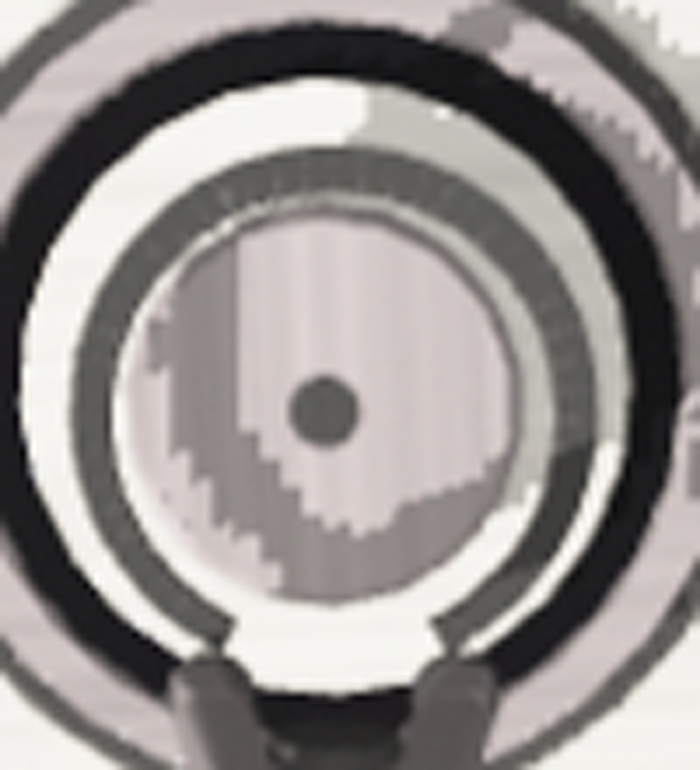

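View pics/s9.png

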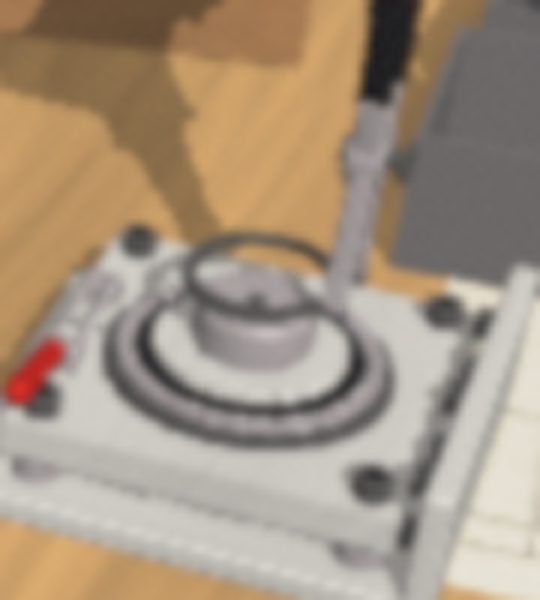

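```bash
cat > fit.py <<'E'
from h import *
from scipy.optimize import least_squares
def circ(c,P,z,f):
  Q=np.array([onz(c,f(*p),z)[:2] for p in P])
  r=least_squares(lambda v:np.hypot(Q[:,0]-v[0],Q[:,1]-v[1])-v[2],[.52,-.21,.027])
  print(r.x,r.fun*1000);return r.x
E
python3 - <<'E'
from fit import *
T=np.load("w9.npy");c=eyes.calibration("wrist");c["world_from_camera"]=T
f=lambda x,y:((x+.5)/7-.5+230,(y+.5)/7-.5+95)
z=.4092-.324+.0035
circ(c,[(72,410),(597,400),(332,146),(135,235),(530,230),(115,530),(565,520)],z,f)
circ(c,[(116,410),(553,400),(332,192),(150,300),(520,295),(235,622),(435,620)],z,f)
print(onz(c,f(324,411),.074)); circ(c,[(331,605),(518,400),(325,216),(130,410)],.073,f)
print(sense()["tcp_pos"])
E
```

```text
[ 0.521  -0.2205  0.0303] [ 0.5583  0.3221 -0.4537  0.1784  0.0387 -0.5157 -0.1281]
[ 0.5191 -0.2205  0.0261] [-0.3286 -0.4292  0.5262 -0.219   0.0458  0.3273  0.0775]
[ 0.5191 -0.2192  0.074 ]
[ 0.5186 -0.2192  0.0239] [-0.0309  0.0331 -0.0339  0.0317]
[ 0.4863 -0.2215  0.4092]
```

Request:
carry_out --pt "150 0 -1.3 0 0" --pt "150 0 0 0 0" --pt "150 0 0 2 0" --pt "150 0 0 3 0" --pt "150 0 0 2 0" --pt "150 0 0 1 0" --pt "150 0 0 0 0" --pt "150 0 0 0 0" --pt "150 0 0 0 0"

```text
clock: 11.83
tcp_pos: [0.4862, -0.2202, 0.4007]
orientation: [3.141, 0.038, 0.0]
contact_force: [0.0, 0.1, -2.1]
gripper_width: 0.419
```

```bash
python3 - <<'E'
from h import *
snap("wrist","w10",(230,95,330,205),7)
E
```

```text
11.8333 [ 0.4862 -0.2202  0.4007] [ 0.9997  0.0239  0.0001  0.0239 -0.9997 -0.    ] 36.886006453941626 [ 0.0084  0.1459 -2.1387]
```

View pics/w10.png

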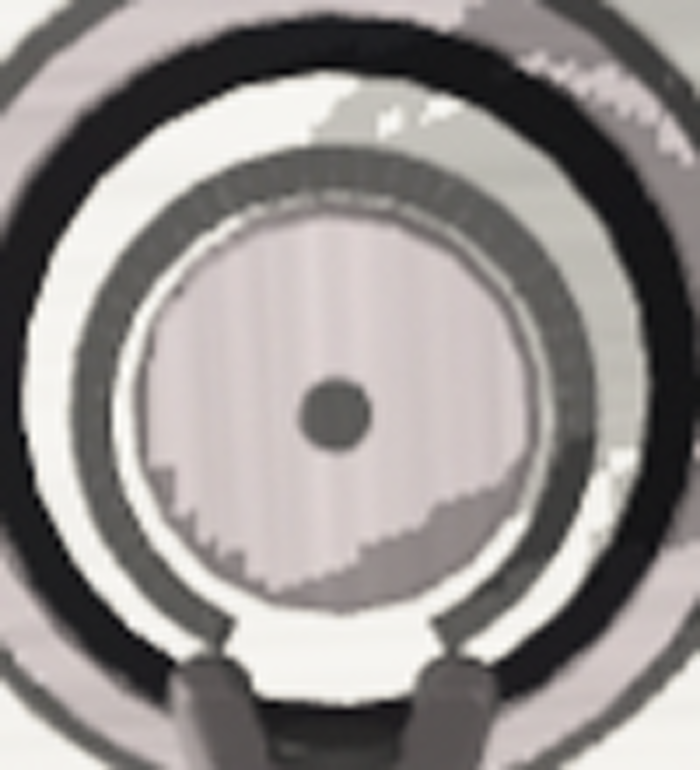

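```bash
python3 - <<'E'
from fit import *
T=np.load("w10.npy");c=eyes.calibration("wrist");c["world_from_camera"]=T
f=lambda x,y:((x+.5)/7-.5+230,(y+.5)/7-.5+95)
z=.4007-.324+.0035
circ(c,[(114,410),(553,400),(332,193),(150,300),(520,295),(235,622),(435,620)],z,f)
print('back',onz(c,f(334,193),z),'hole',onz(c,f(336,414),.074),'axback',onz(c,f(336,207),.072),'axfront',onz(c,f(336,612),.072),'lugs',onz(c,f(235,622),z),onz(c,f(435,622),z))
E
```

```text
[ 0.5186 -0.2191  0.0261] [-0.174  -0.3859  0.428  -0.2717  0.0948  0.252   0.0567]
back [ 0.5451 -0.2184  0.0802] hole [ 0.5192 -0.2192  0.074 ] axback [ 0.5433 -0.2186  0.072 ] axfront [ 0.4948 -0.2198  0.072 ] lugs [ 0.4948 -0.2077  0.0802] [ 0.4954 -0.2317  0.0802]
```

Request:
carry_out --pt "150 0.3 0 1 0" --pt "150 0 0 1.5 0" --pt "150 0 0 1.5 0" --pt "150 0 0 1.5 0" --pt "150 0 0 1.5 0" --pt "150 0 0 0 0" --pt "150 0 0 0 0"

```text
clock: 12.47
tcp_pos: [0.4864, -0.2201, 0.3935]
orientation: [-3.141, -0.038, 0.0]
contact_force: [0.1, -0.5, -2.7]
gripper_width: 0.41
```

```bash
python3 - <<'E'
from h import *
snap("wrist","w11",(230,95,330,205),7);snap("side","s11",(325,120,415,220),6)
E
```

```text
12.4667 [ 0.4864 -0.2201  0.3935] [ 0.9997  0.024  -0.0003  0.024  -0.9997  0.0001] 36.11924689261706 [ 0.0619 -0.4687 -2.7033]
12.5167 [ 0.4864 -0.2202  0.3936] [ 0.9997  0.024  -0.      0.024  -0.9997  0.0001] 36.406306565431905 [ 0.9944 -0.4915 -2.5148]
```

View pics/w11.png

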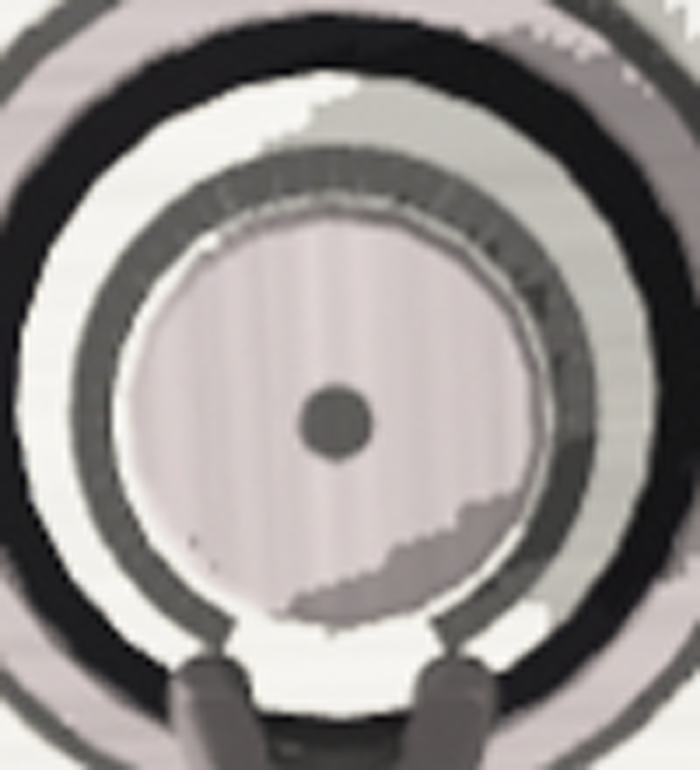

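View pics/s11.png

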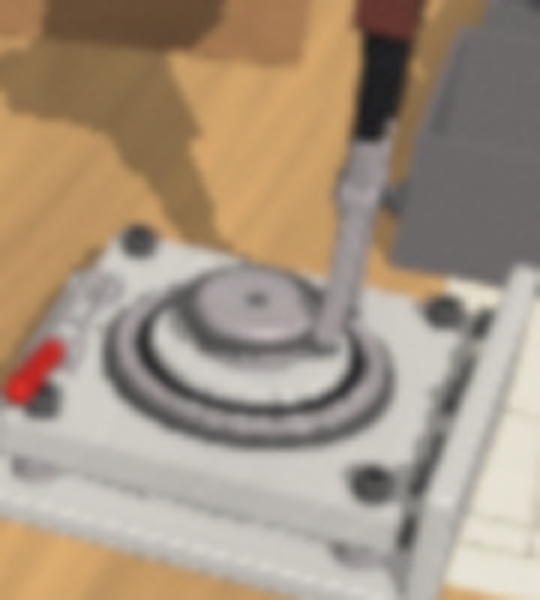

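Request:
carry_out --pt "150 0 0 1 0" --pt "150 0 0 1.5 0" --pt "150 0 0 1.5 0" --pt "150 0 0 1.5 0" --pt "150 0 0 1.5 0" --pt "150 0 0 1.5 0" --pt "150 0 0 1.5 0" --pt "150 0 0 1 0" --pt "150 0 0 0.5 0" --pt "150 0 0 0 0" --pt "150 0 0 0 0" --pt "150 0 0 0 0"

```text
clock: 13.57
tcp_pos: [0.4865, -0.2202, 0.3823]
orientation: [3.141, 0.038, 0.0]
contact_force: [-0.6, -0.1, -2.9]
gripper_width: 0.417
```

```bash
python3 - <<'E'
from h import *
snap("wrist","w12",(230,95,330,205),7);snap("side","s12",(325,120,415,220),6)
E
```

```text
13.5667 [ 0.4865 -0.2202  0.3823] [ 0.9997  0.0239  0.0002  0.0239 -0.9997 -0.    ] 36.69567766346335 [-0.585  -0.1166 -2.8999]
13.6167 [ 0.4865 -0.2202  0.3822] [ 0.9997  0.0239  0.0002  0.0239 -0.9997 -0.    ] 37.03161072933401 [-0.5013 -0.0048 -3.1088]
```

View pics/w12.png

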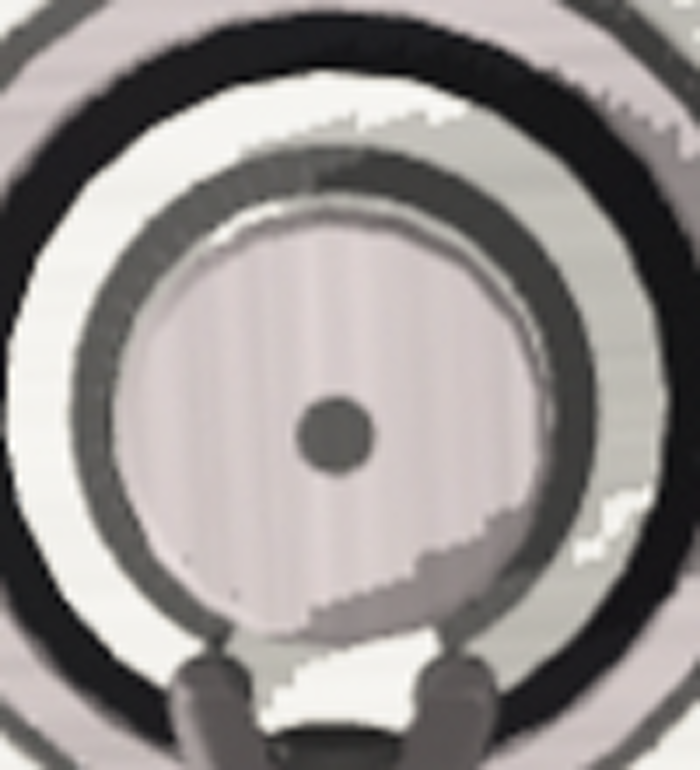

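View pics/s12.png

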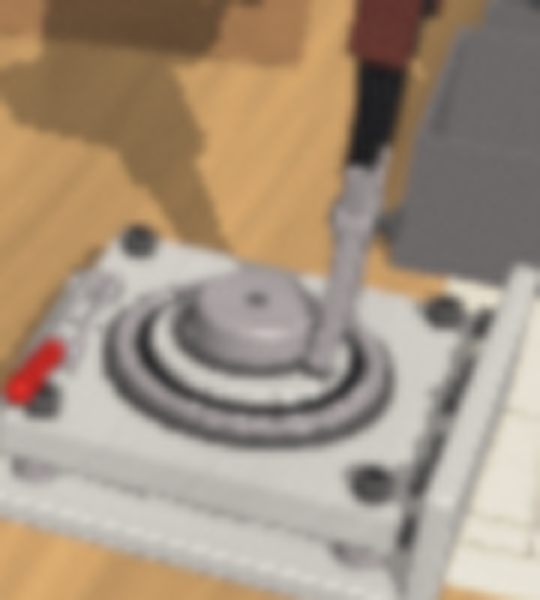

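Request:
carry_out --pt "150 0 0 0.5 0" --pt "150 0 0 0.5 0" --pt "150 0 0 0.5 0" --pt "150 0 0 0.5 0" --pt "150 0 0 0.5 0" --pt "150 0 0 0 0" --pt "150 0 0 0 0"

```text
clock: 14.25
tcp_pos: [0.4864, -0.2202, 0.3797]
orientation: [3.141, 0.038, 0.0]
contact_force: [0.2, 0.2, -2.2]
gripper_width: 0.414
```

```bash
python3 - <<'E'
from h import *
snap("side","s13",(325,120,415,220),6)
E
```

```text
14.25 [ 0.4864 -0.2202  0.3797] [ 0.9997  0.0239  0.      0.0239 -0.9997 -0.    ] 36.44870830624948 [ 0.2295  0.1813 -2.2056]
```

View pics/s13.png

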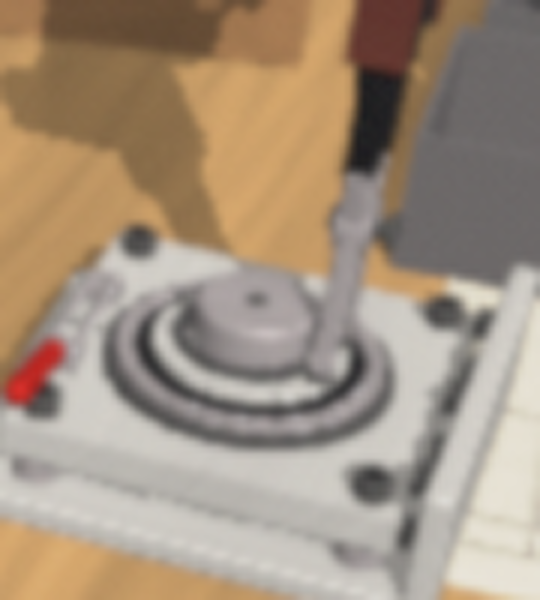

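Request:
carry_out --pt "150 0 0 0.5 0" --pt "150 0 0 0 0" --pt "150 0 0 0 0"

```text
clock: 14.55
tcp_pos: [0.4864, -0.2202, 0.3792]
orientation: [3.141, 0.038, 0.0]
contact_force: [-0.1, 0.7, -3.7]
gripper_width: 0.418
```

Request:
carry_out --pt "150 0 0 0.4 0" --pt "150 0 0 0 0" --pt "150 0 0 0 0"

```text
clock: 14.8
tcp_pos: [0.4864, -0.2202, 0.3788]
orientation: [3.141, 0.038, 0.0]
contact_force: [0.3, 0.3, -2.0]
gripper_width: 0.417
```

Request:
carry_out --pt "150 0 0 0.3 0" --pt "150 0 0 0 0" --pt "150 0 0 0 0"

```text
clock: 15.05
tcp_pos: [0.4866, -0.2202, 0.3787]
orientation: [3.141, 0.038, 0.001]
contact_force: [-0.8, 0.7, -0.6]
gripper_width: 0.416
```

Request:
carry_out --pt "150 0 0 0.3 0" --pt "150 0 0 0 0" --pt "150 0 0 0 0"

```text
clock: 15.3
tcp_pos: [0.4867, -0.2202, 0.3786]
orientation: [3.141, 0.038, 0.002]
contact_force: [-0.3, -0.1, 3.4]
gripper_width: 0.416
```

```bash
python3 - <<'E'
from h import *
snap("wrist","w14",(230,95,330,205),7);snap("side","s14",(325,120,415,220),6)
F=[]
for i in range(4):
  eyes.camera("top");F.append(sense()["contact_force"])
print(np.mean(F,0),sense()["clock"],sense()["gripper_width"]*88)
E
```

```text
15.3 [ 0.4867 -0.2202  0.3786] [ 0.9997  0.024   0.001   0.024  -0.9997 -0.0003] 36.635339238331945 [-0.3381 -0.1001  3.4356]
15.35 [ 0.4867 -0.2202  0.3786] [ 0.9997  0.0241  0.0009  0.0241 -0.9997 -0.0003] 36.38262311758567 [-0.7739  0.3975  3.227 ]
[-0.1982  0.2459  4.7175] 15.6 36.77650928679793
```

View pics/w14.png

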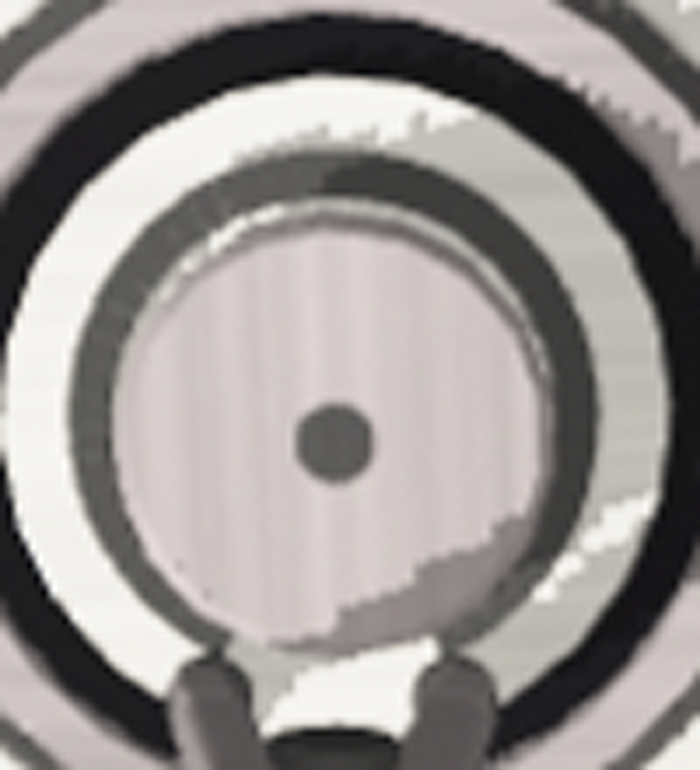

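View pics/s14.png

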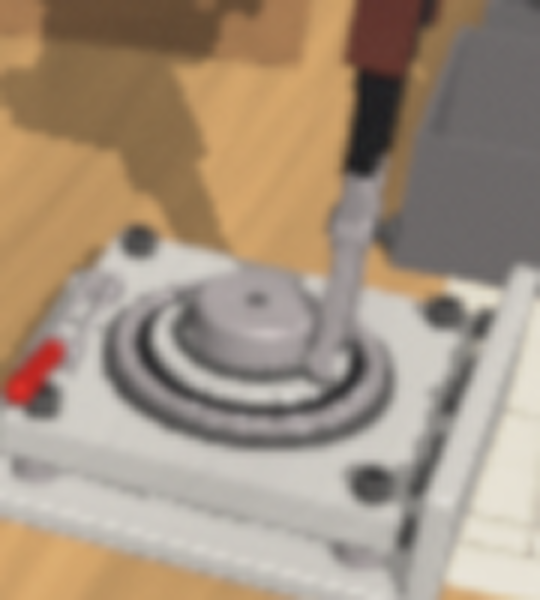

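Request:
carry_out --pt "150 0 0 -0.4 0" --pt "150 0 0 0 0" --pt "150 0 0 0 0" --pt "150 0 0 0 0"

```text
clock: 15.93
tcp_pos: [0.4865, -0.2202, 0.3786]
orientation: [3.141, 0.038, 0.0]
contact_force: [0.1, 0.2, 4.6]
gripper_width: 0.411
```

```bash
python3 - <<'E'
from h import *
snap("wrist","w15",(190,80,370,300),3.3);snap("top","t15",(180,170,420,310),3.3)
F=[]
for i in range(6):
  eyes.camera("top");F.append(sense()["contact_force"])
print(np.array(F),sense()["clock"],sense()["gripper_width"]*88)
E
```

```text
15.9333 [ 0.4865 -0.2202  0.3786] [ 0.9997  0.024   0.0002  0.024  -0.9997 -0.0001] 36.16689083387227 [0.1317 0.2193 4.5629]
15.9833 [ 0.4865 -0.2202  0.3786] [ 0.9997  0.024   0.0001  0.024  -0.9997 -0.0001] 36.508205893825306 [0.5836 0.0194 3.8875]
[[ 0.5201 -0.1691  3.6605]
 [-0.5026  0.1534  3.833 ]
 [-1.1132 -0.314   4.4237]
 [-0.1632 -0.2311  3.8618]
 [-0.1356 -0.2924  4.0099]
 [ 0.087   0.2609  3.8347]] 16.3333 36.562269425326654
```

View pics/w15.png

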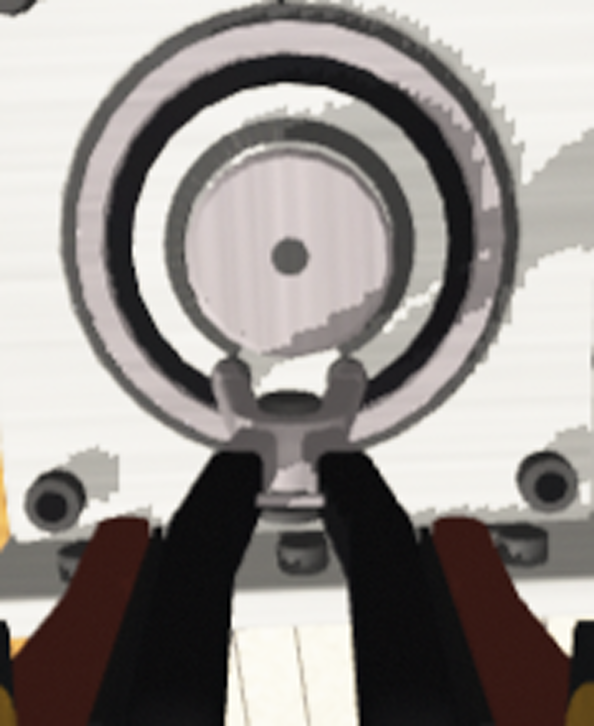

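View pics/t15.png

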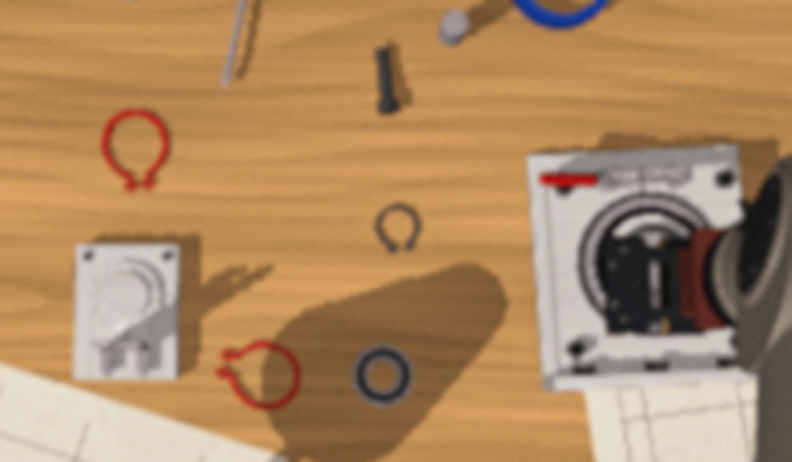

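Request:
carry_out --pt "150 0 0 -0.3 0" --pt "150 0 0 0 0" --pt "150 0 0 0 0" --pt "150 0 0 0 0" --pt "150 0 0 0 0" --pt "150 0 0 0 0"

```text
clock: 16.83
tcp_pos: [0.4863, -0.2202, 0.3787]
orientation: [-3.141, -0.038, 0.001]
contact_force: [-0.2, 1.7, 1.1]
gripper_width: 0.416
```

```bash
python3 - <<'E'
from h import *
snap("wrist","w16",(230,95,330,205),7)
s=sense();print(s["contact_force"],s["gripper_width"]*88,s["clock"])
E
```

```text
16.8333 [ 0.4863 -0.2202  0.3787] [ 0.9997  0.0239 -0.0004  0.0239 -0.9997  0.0001] 36.61983568658005 [-0.2092  1.7227  1.1301]
[ 0.7315 -1.8542  0.5559] 36.557733254024924 16.8833
```

View pics/w16.png

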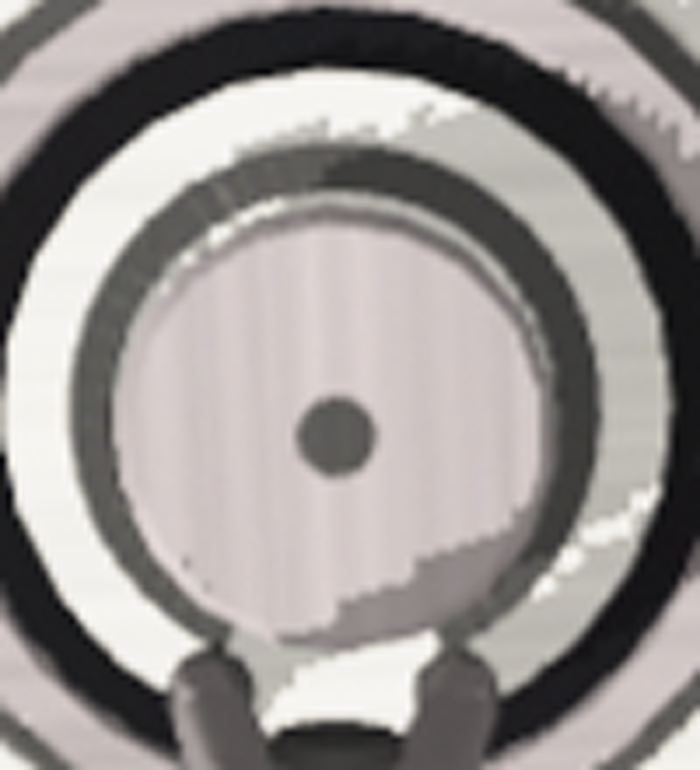

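Lightly resting on the spacer, open around the axle, pliers held. I'm handing it in.

```bash
python3 - <<'E'
from workcell import robot
print(robot.finish_job())
E
```

```text
the job is handed in; nothing more can be done
None
```

The circlip is at the groove, held open around the axle and resting lightly on the spacer, with the pliers still gripped and squeezed. I handed the job in at about 17 s; the hand-in reports no verdict.

**How it went:**
- I gripped the pliers at the handles and squeezed them to about 36.5 mm. By the given table that is about 0.12 rad per arm.
- I lifted straight out of the loading block, carried the circlip to the axle and centred it from the wrist camera.
- I lowered it in small steps until I felt the spacer, then eased back so it rests lightly.

**Last checks:**
- **Height:** contact came at a computed underside height of about 54.5 mm; the spacer is at 54 mm.
- **Fit:** the last wrist picture shows the circlip around the axle. There is a visible gap at the back and right, and almost none on the left at that viewing angle. I saw no sideways force above about 2 N during the descent.
- **Force:** at the end the vertical reading was about +1 N, against −2.5 N when the pliers hung free, so it presses on the spacer with roughly 3–4 N.
- **Surroundings:** a top picture taken just before the end shows the part of the bench it covers unchanged, with both red look-alikes where they were.

**Uncertain or disagreeing:**
- The arm openings were not measured directly. The bore measured about 52–52.6 mm in the pictures, which agrees with 0.12 rad.
- Early positions disagreed by several mm because one wrist picture was taken while the arm was still settling. I measured again with it still before gripping.
- The side camera placed the axle about 10 mm off from the other two cameras. I relied on the wrist camera for the fit.

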